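Barber's station: ring for the apprentice and point out the kit

ROBOT

A 6-joint arm with a two-finger parallel gripper is mounted at the origin on the work surface. World frame = base frame: x ahead of the robot, y to its left, z up, the work surface at z = 0. Lengths are in m, angles in rad, forces in N, time in s.
With the tool pointing down it reaches from about 0.35 to 0.85 m from the base axis. Payload 8.1 kg.
Tool frame: the origin (TCP) lies midway between the tips of the shut fingers; the grasp point (between the pads) lies 19 mm behind it; z points along the fingers, y is the direction in which the jaws open and shut (so a half turn about z gives the same grasp; the last joint's range is limited). The gripper opens to 93 mm and grips with 3 to 60 N. Pads are 15 mm wide; open, the fingers measure 128 mm over their backs; the gripper's body (75 mm by 188 mm) begins 65 mm behind the grasp point.
Start: joints at [-1.279, 0.13, 1.488, -0, 1.523, -0.085], TCP at [0.221, -0.558, 0.219] pointing down, gripper open.
Joint ranges: [-2.96, 2.96], [-0.89, 2.26], [0.02, 2.5], [-1.34, 4.48], [0, 2.73], [-2.66, 2.66]. Speed limits (rad/s): [2.39, 2.39, 2.79, 3.14, 3.14, 3.14].

INTERFACE

Orientations are given as a rotation vector (axis times angle).
In Python, from plant import robot, optics, ticket gives the robot as it stands.
- The arm moves only by the tool send_rows, never from a script. Its argument "targets" is a list of rows, each a list of 3 entries, a list of its own where there are three numbers: the opening, from -1 (shut) to 1 (fully open), then the shift along the tool's x, y, z in mm, then the turn about the tool's z in rad. A call has 1 to 12 rows; each row shifts and turns the commanded pose from where the row before left it, along the tool's axes as they then stand; what a row does not reach is not made up. A row lasts 1/10 s, in which the tool goes at most 50 mm and 8.59 degrees, less where a joint would pass 70% of its speed; a pose out of reach is approached as far as the arm can. A call with a gripper value outside its range is refused whole. The fingers move at their own pace and stop on an object; "newtons" is the grip in N (left out, the last holds). Time passes only in rows, so rows that do not move let the fingers close. It gives the time, the measured TCP pose, the force and the opening at its end, in the units of the state.
- robot.read_state(): the state, without advancing time (a new reading comes with each control period).
- optics.read_camera(name): name is "side" or "top" or "wrist"; returns a dict with "color" (400x640x3 uint8, red, green, blue), "K" (3x3 intrinsics, pixels), "k1" (the pictures are not rectified: a ray, as slopes to the right and down, at radius r is drawn at 1 + k1 r^2 times it, then the intrinsics apply), "position" and "orientation" of the camera in the world. Camera axes: x right, y up, looking along -z (the intrinsics and any distortion apply to the point x, -y, -z); pixel columns grow to the right and rows downward; lengths in m; the calibration is good to about 2 mm. A picture is of the moment at which its call begins. There is no depth.
- ticket.close_job(): hands the job in, once; it reports no verdict.
Trained networks look in the newest picture that a camera, given by its name, has taken for a name from the list of things; names that differ only in an ending like _2 or _b are one class to them, and where a whole thing is asked for, a point or a joint stands for the part that bears it (a point fixed in the world has none). Each returns a list of dicts, best first, with "confidence" (0 to 1); they miss things now and then, are a little off and sometimes report something else, mostly with a low value. They report only what shows in the picture. A call takes as long as a camera call. They do not tell look-alikes from the thing itself.
- optics.cut_out(camera, name): "region" (400x640 bool, what is visible of it) and "point" ([column, row] in pixels, amid what is visible of it).
The state is a dict: "t": time; "q": joint angles; "dq": joint speeds; "joint_torque": joint torques, N m; "tool_pos": TCP position; "orientation": TCP orientation; "force": force on the tool from outside, world axes, zero at the start; "wrist_torque": the same for the moment, N m; "opening": finger opening in m.
Only numpy, scipy, OpenCV 4.12 (cv2) and the standard library are available. Lean on these libraries where they do the work, as an engineer would, in place of code of your own. Each camera call takes 0.05 s, during which the arm holds its last target.

TASK

Ring the counter bell for the apprentice (press its plunger fully down), then show what to fit: point straight down at the tallest of the four clipper guards on the stand, fingertips two or three centimetres above it, and stay still for about three seconds. Then point in the same way at the toothed blade end of the biggest of the three machines in the tray, the full-size clipper, for about three seconds, and finish still pointing there. Touch nothing but the bell, without shoving or lifting it, and pass well above the other guards and machines so that you point at none of them.

Things in the scene. Friction and masses are not known exactly. Their poses are not given: they have to be found in the camera images.
- bell_top (a point): Counter call bell, loose, about 0.35 kg: black round foot 68 mm across, chromed dome 62 mm across and 47 mm high, on top a small round steel plunger 16 mm across. This point is the centre of the plunger's top when up, 58 mm above the counter; it belongs to the bell's body and does not go down with the plunger.
- bell_plunger (a joint): Plunger of the bell: 0 up, 0.005 m fully down; spring, about 2 N to start and 5 N fully down; it comes up by itself.
- guard_20: Clipper guard, loose, 30 g: black plastic comb standing teeth up on the stand, 30 mm deep (its x), 46 mm wide (its y), 20 mm tall. Origin: centre of its underside, z up.
- guard_28: Clipper guard, loose, 30 g: black plastic comb standing teeth up on the stand, 30 mm deep (its x), 46 mm wide (its y), 28 mm tall. Origin: centre of its underside, z up.
- guard_36: Clipper guard, loose, 30 g: black plastic comb standing teeth up on the stand, 30 mm deep (its x), 46 mm wide (its y), 36 mm tall. Origin: centre of its underside, z up.
- guard_50: Clipper guard, loose, 30 g: black plastic comb standing teeth up on the stand, 30 mm deep (its x), 46 mm wide (its y), 50 mm tall (the tallest of the four). Origin: centre of its underside, z up.
- clipper: Full-size hair clipper lying in the tray, loose: the largest of the three machines; round black body about 132 mm long and 46 mm across with a steel head; in all 180 mm long, about 50 mm high. Its toothed steel blade end points along its -x. Origin: on the underside, 91 mm behind the tips of the teeth; z up.
- clipper_blade (a point): The clipper's toothed steel head (46 mm wide, about 46 mm long): centre of the top of this head, 30 mm above the tray's floor, 70 mm from the clipper's origin along -x.
- trimmer: Slim trimmer with a narrow T-shaped blade, lying in the tray, loose: 138 mm long, 30 mm wide (blade 40), 30 mm high, head along its -x. Origin: centre of its underside.
- shaver: Flat foil shaver with two steel foil rollers at its head, lying in the tray, loose: 122 mm long, 54 mm wide, 28 mm high, head along its -x. Origin: centre of its underside.
- tray: Grey plastic tool tray, fixed: 215 mm (its x) by 275 mm (its y), floor 6 mm thick, walls and two dividers along x up to 14 mm high, three bays with one machine each. Origin: centre of its underside. Tray and stand may be left and right or the other way round.
- stand: Guard stand, fixed: grey bar 70 mm (its x) by 270 mm (its y) by 20 mm high, four guards in a row along its y, 62 mm apart. Origin: centre of its underside.
- tin: Round white pomade jar with a metal lid, 66 mm across, 40 mm high, loose; leave alone. Origin: centre of its underside.
- comb: Black flat comb lying in front of the stand, 180 x 30 x 4 mm, loose; leave alone. Origin: centre of its underside.
- scissors: Steel scissors lying behind the stand, 170 x 80 x 8 mm, loose; leave alone. Origin: under the pivot.
- spray_bottle: Black spray bottle standing to the left, 60 mm across, 188 mm tall, loose; leave alone. Origin: centre of its underside.
- pump_bottle: Amber pump bottle standing to the right, 64 mm across, 172 mm tall, loose; leave alone. Origin: centre of its underside.
- neck_brush: Neck brush standing on its dark wooden handle beyond the work, 76 mm across, 110 mm tall, loose; leave alone. Origin: centre of its underside.
Mind the look-alikes: they are no part of the job. Leave any brown look-alike of the part that bears bell_top alone.

How it is judged:
On the way, in this order (a step that is already met when the one before it is completed fails the run):
1. the bell's plunger is pressed fully down (at least 4 mm of 5) (value of joint bell_plunger above 0.004 m), for 0.05 s.
2. fingertips point at the tallest guard from above, 0 to 55 mm over it, within 22 mm of its middle, for 2 s (x of the grasp point in the frame of guard_50 between -0.022 and 0.022 m and y of the grasp point in the frame of guard_50 between -0.022 and 0.022 m and z of the grasp point in the frame of guard_50 between 0.069 and 0.124 m and value of joint bell_plunger below 0.001 m), for 2 s.
3. fingertips point at the clipper's blade end from above, 0 to 55 mm over it, within 24 mm of its middle, for 2 s (x of the grasp point in the frame of clipper between -0.094 and -0.046 m and y of the grasp point in the frame of clipper between -0.024 and 0.024 m and z of the grasp point in the frame of clipper between 0.049 and 0.104 m and value of joint bell_plunger below 0.001 m), for 2 s.
At the end, for the whole second after the job is handed in: The fingertips are still over the clipper's blade end (within 24 mm of the middle of the head each way, tips 0 to 55 mm above it), touching nothing; the plunger is up, the bell stands within 12 mm of where it was, and every other thing lies within 6 mm of where it was, at rest (all of step 3 and distance of bell_top from where it was at the start of the episode below 0.012 m and angle between bell_top's own z axis and vertical below 0.1 rad and distance of each of guard_20, guard_28, guard_36, guard_50, clipper, trimmer, shaver, tin, comb, scissors, spray_bottle, pump_bottle, neck_brush from where it was at the start of the episode below 0.006 m and linear speed of each of guard_20, guard_28, guard_36, guard_50, clipper, trimmer, shaver, tin, comb, scissors, spray_bottle, pump_bottle, neck_brush below 0.02 m/s).
It fails at once if the robot touches a guard, a machine, the tray, the stand or a bystander ((contact force between any of the fingers, the arm and guard_20 above 0.5 N or contact force between any of the fingers, the arm and guard_28 above 0.5 N or contact force between any of the fingers, the arm and guard_36 above 0.5 N or contact force between any of the fingers, the arm and guard_50 above 0.5 N or contact force between any of the fingers, the arm and clipper above 0.5 N or contact force between any of the fingers, the arm and trimmer above 0.5 N or contact force between any of the fingers, the arm and shaver above 0.5 N or contact force between the fingers and tin above 0.5 N) or (contact force between the arm and tin above 0.5 N or contact force between any of the fingers, the arm and comb above 0.5 N or contact force between any of the fingers, the arm and scissors above 0.5 N or contact force between any of the fingers, the arm and spray_bottle above 0.5 N or contact force between any of the fingers, the arm and pump_bottle above 0.5 N or contact force between any of the fingers, the arm and neck_brush above 0.5 N or contact force between any of the fingers, the arm and tray above 0.5 N or contact force between any of the fingers, the arm and stand above 0.5 N)).
It fails at once if the bell is lifted, tipped or shoved more than 12 mm (distance of bell_top from where it was at the start of the episode above 0.012 m or angle between bell_top's own z axis and vertical above 0.2 rad).
It fails at once if a guard, machine or bystander is moved more than 6 mm (distance of any of guard_20, guard_28, guard_36, guard_50, clipper, trimmer, shaver, tin, comb, scissors, spray_bottle, pump_bottle, neck_brush from where it was at the start of the episode above 0.006 m).
It fails at once if the fingertips come within 30 mm above the middle of a wrong guard or machine ((x of the grasp point in the frame of guard_20 between -0.015 and 0.015 m and y of the grasp point in the frame of guard_20 between -0.015 and 0.015 m and z of the grasp point in the frame of guard_20 between 0 and 0.069 m) or (x of the grasp point in the frame of guard_28 between -0.015 and 0.015 m and y of the grasp point in the frame of guard_28 between -0.015 and 0.015 m and z of the grasp point in the frame of guard_28 between 0 and 0.077 m) or (x of the grasp point in the frame of guard_36 between -0.015 and 0.015 m and y of the grasp point in the frame of guard_36 between -0.015 and 0.015 m and z of the grasp point in the frame of guard_36 between 0 and 0.085 m) or (x of the grasp point in the frame of trimmer between -0.06 and 0.06 m and y of the grasp point in the frame of trimmer between -0.015 and 0.015 m and z of the grasp point in the frame of trimmer between 0 and 0.079 m) or (x of the grasp point in the frame of shaver between -0.06 and 0.06 m and y of the grasp point in the frame of shaver between -0.02 and 0.02 m and z of the grasp point in the frame of shaver between 0 and 0.077 m)).
It also fails if it takes over 61 s, if anything falls off the work surface, if the arm or the gripper's body presses on something with over 40 N, if the wrist force passes 120 N, or if a joint passes its speed limit or range.

## Working session

There is one attempt and no reset: what is moved stays moved. The work goes in short steps, Python scripts to look and compute and a tool call to move; the robot and the scene stay as the last step left them, time stands still between calls to the robot, and variables do not carry over. Pictures are saved under pics/ and viewed, and the job is handed in when it is done.

Besides the shell and the picture viewer there is one more tool, called after "Call:" as name(argument=value, ...), one argument or row to a line, values as JSON. send_rows: Moves the arm, as the interface text tells. Its arguments: {"type":"object","properties":{"targets":{"type":"array","items":{"type":"array"}},"newtons":{"type":"number"}},"required":["targets"]}

```bash
mkdir -p pics; ls; python3 - <<'E'
from plant import robot, optics, ticket
import cv2
s=robot.read_state();print(s['t'],s['tool_pos'],s['orientation'],s['opening'])
for c in ['side','top','wrist']:
    d=optics.read_camera(c);cv2.imwrite(f'pics/{c}0.png',d['color'][:,:,::-1])
    print(c,d['K'],d['k1'],d['position'],d['orientation'])
E
```

```text
pics
0.0 [ 0.2206234  -0.55732692  0.21756018] [-3.08412835e+00 -5.88071672e-01  3.15795321e-04] 0.09277911247266359
side [[463.84361257   0.         324.91007661]
 [  0.         463.84361257 201.03246005]
 [  0.           0.           1.        ]] -0.01723746074534244 [0.29766678 1.06210471 1.32959394] [ 0.1380447  -1.02970224 -2.7253444 ]
top [[465.23134924   0.         317.95446269]
 [  0.         465.23134924 202.38128723]
 [  0.           0.           1.        ]] 0.034565993527809195 [ 0.36908249 -0.00605458  1.40169671] [ 0.11771787 -0.12651284 -1.58288753]
wrist [[334.84326415   0.         320.46635   ]
 [  0.         334.84326415 202.47021661]
 [  0.           0.           1.        ]] -0.06332702730045371 [ 0.2954132  -0.52783064  0.38397734] [-0.25756077  0.17768824 -1.1849608 ]
```

View pics/top0.png

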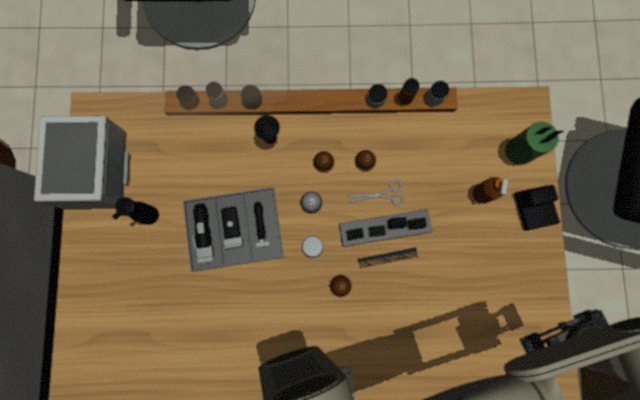

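View pics/side0.png

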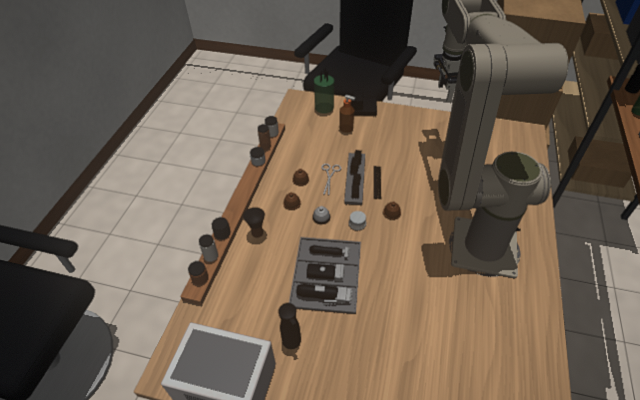

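View pics/wrist0.png

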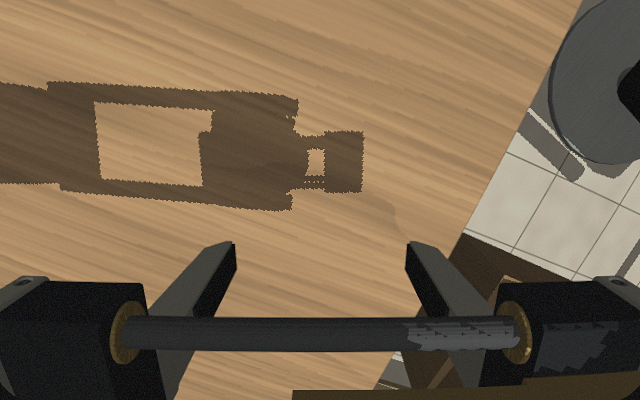

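Top view: bell candidates are the chrome dome at (311,202) and brown domes at (323,161), (366,160) and (341,286). There is also the white tin at (312,246). By the description I choose the chrome one at (311,202). Guards are at about (355,234), (376,231), (397,223) and (416,224). Machines are at (203,230), (231,228) and (261,224). Next I'll check close crops and measure.

```bash
cat > h.py <<'E'
from plant import robot, optics, ticket
import cv2, numpy as np
from scipy.spatial.transform import Rotation as R
def ray(d,p):
    K=d['K'];u=np.array([(p[0]-K[0,2])/K[0,0],(p[1]-K[1,2])/K[1,1]]);v=u.copy()
    for _ in range(20): v=u/(1+d['k1']*(v@v))
    return np.array(d['position']),R.from_rotvec(d['orientation']).as_matrix()@np.array([v[0],-v[1],-1])
def atz(d,p,z):
    o,r=ray(d,p);return o+r*(z-o[2])/r[2]
def proj(d,X):
    c=R.from_rotvec(d['orientation']).as_matrix().T@(np.array(X)-d['position'])
    v=np.array([c[0],-c[1]])/-c[2];v=v*(1+d['k1']*(v@v));K=d['K']
    return np.array([K[0,0]*v[0]+K[0,2],K[1,1]*v[1]+K[1,2]])
def tri(ds,ps):
    A=np.zeros((3,3));b=np.zeros(3)
    for d,p in zip(ds,ps):
        o,r=ray(d,p);r=r/np.linalg.norm(r);M=np.eye(3)-np.outer(r,r);A+=M;b+=M@o
    return np.linalg.solve(A,b)
E
python3 - <<'E'
from h import *
T=optics.read_camera('top')
S=optics.read_camera('side')
def crop(d,x0,y0,x1,y1,k,n): cv2.imwrite(n,cv2.resize(d['color'][y0:y1,x0:x1,::-1],None,fx=k,fy=k,interpolation=cv2.INTER_CUBIC))
crop(T,180,140,440,300,3,'pics/topc.png')
crop(S,270,140,420,320,3,'pics/sidec.png')
for n in ['bell_top','guard_20','guard_28','guard_36','guard_50','clipper','clipper_blade','trimmer','shaver','tray','stand','tin','pump_bottle','spray_bottle','neck_brush']:
  for c,d in(('top',T),('side',S)):
    for r in optics.cut_out(c,n)[:4]:
        p=r['point'];print(n,c,round(r['confidence'],2),np.round(p,1),r['region'].sum(),np.round(atz(d,p,0.05)[:2],3))
E
```

```text
bell_top top 0.67 [311. 202.] 449 [0.582 0.005]
bell_top top 0.63 [323.8 165.3] 369 [ 0.692 -0.034]
bell_top top 0.58 [338.5 284.2] 379 [ 0.343 -0.07 ]
bell_top top 0.57 [365.9 158.9] 401 [ 0.71 -0.16]
bell_top side 0.82 [319.7 217.3] 279 [0.581 0.047]
bell_top side 0.77 [391.  213.7] 240 [ 0.336 -0.029]
bell_top side 0.59 [290.9 200.5] 206 [ 0.704 -0.005]
bell_top side 0.58 [297.8 178.7] 222 [ 0.71  -0.119]
guard_20 top 0.77 [396.8 222.3] 217 [ 0.518 -0.245]
guard_20 top 0.75 [416.3 222.6] 183 [ 0.516 -0.301]
guard_20 top 0.6 [355.3 232.8] 178 [ 0.489 -0.123]
guard_20 top 0.6 [380.7 191. ] 189 [ 0.612 -0.201]
guard_20 side 0.47 [356.7 166.9] 117 [ 0.503 -0.235]
guard_20 side 0.44 [354.  181.6] 79 [ 0.497 -0.154]
guard_20 side 0.41 [360.2 150.3] 54 [ 0.508 -0.333]
guard_28 top 0.77 [396.8 222.3] 217 [ 0.518 -0.245]
guard_28 top 0.75 [416.3 222.6] 183 [ 0.516 -0.301]
guard_28 top 0.6 [355.3 232.8] 178 [ 0.489 -0.123]
guard_28 top 0.6 [380.7 191. ] 189 [ 0.612 -0.201]
guard_28 side 0.47 [356.7 166.9] 117 [ 0.503 -0.235]
guard_28 side 0.44 [354.  181.6] 79 [ 0.497 -0.154]
guard_28 side 
[... 1376 characters left out ...]
.81 [323.6 278.9] 2907 [0.505 0.292]
stand top 0.89 [377.2 226.7] 1331 [ 0.506 -0.187]
stand top 0.4 [491.3 191.5] 650 [ 0.605 -0.526]
stand side 0.97 [350.2 182.7] 672 [ 0.51  -0.145]
tin top 0.59 [310.5 247.6] 393 [0.448 0.008]
tin top 0.51 [376.7 231.9] 190 [ 0.491 -0.185]
tin side 0.67 [358.7 219.6] 273 [0.443 0.025]
pump_bottle top 0.77 [490.2 189.9] 623 [ 0.61  -0.523]
pump_bottle side 0.87 [347.6 116.5] 473 [ 0.604 -0.536]
spray_bottle top 0.62 [134.  209.1] 879 [0.569 0.521]
neck_brush top 0.78 [266.6 129.5] 514 [0.805 0.136]
neck_brush side 0.65 [255.9 220. ] 435 [0.798 0.113]
neck_brush side 0.34 [326.9 292.5] 812 [0.483 0.338]
neck_brush side 0.18 [349.9 181.7] 542 [ 0.512 -0.15 ]
```

View pics/topc.png

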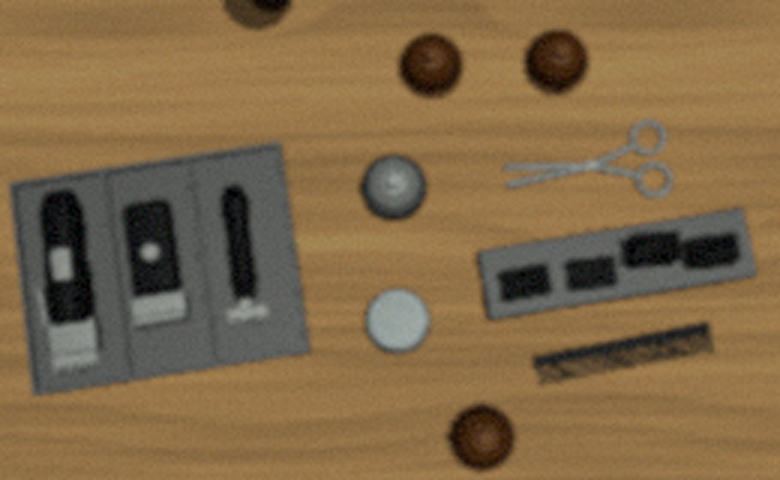

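View pics/sidec.png

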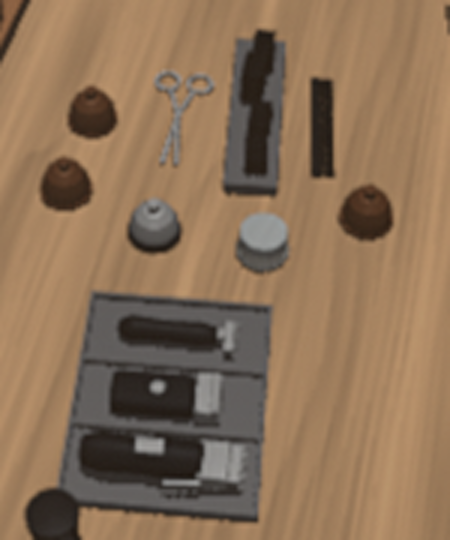

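The crops confirm the choice. The chrome bell's plunger is at top (312,200.7) and side (321,208), and the other domes are brown. The third guard from the left, at top (396.7,222.7), looks biggest and is shifted outward. The clipper is in the leftmost bay with its steel blade at about (205,255). Now I'll measure heights by comparing silhouettes.

```bash
python3 - <<'E'
from h import *
T=optics.read_camera('top');S=optics.read_camera('side')
b=tri([T,S],[(312.1,200.8),(321,207.7)]);print('bell',b,atz(T,(312.1,200.8),.058),atz(S,(321,207.7),.058))
# stand fit
from scipy.spatial import ConvexHull
from scipy.optimize import minimize
def boxpts(cx,cy,yaw,lx,ly,z0,z1):
    c,s=np.cos(yaw),np.sin(yaw)
    return [(cx+c*a-s*e,cy+s*a+c*e,z) for a in(-lx/2,lx/2) for e in(-ly/2,ly/2) for z in(z0,z1)]
def mask(d,pts,k=4):
    p=np.array([proj(d,X) for X in pts]);h=p[ConvexHull(p).vertices]
    m=np.zeros((400*k,640*k),np.uint8);cv2.fillPoly(m,[np.round((h+.5)*k).astype(int)],1)
    return cv2.resize(m.astype(np.float32),(640,400),interpolation=cv2.INTER_AREA)
def fit(obs,f,x0):
    def cost(x): return sum(((mask(d,f(x))-o)**2).sum() for d,o in obs)
    r=minimize(cost,x0,method='Nelder-Mead',options=dict(initial_simplex=[x0]+[np.array(x0)+np.eye(len(x0))[i]*.012 for i in range(len(x0))],xatol=1e-4,fatol=.1));return r.x,r.fun
def reg(c,d,n):
    optics.read_camera(c);return optics.cut_out(c,n)
for n,x0,dim in(('stand',[.5,-.18,.15],(.07,.27,0,.02)),('tray',[.5,.2,.15],(.215,.275,0,.014))):
    r=reg('top',T,n)[0]['region'].astype(np.float32)
    print(n,fit([(T,r)],lambda x:boxpts(*x,*dim),x0))
# guards: dark pixels in top within stand
x,_=fit([(T,reg('top',T,'stand')[0]['region'].astype(np.float32))],lambda x:boxpts(*x,.07,.27,0,.02),[.5,-.18,.15])
st=mask(T,boxpts(*x,.08,.28,0,.07))>0
g=T['color'].astype(float).mean(2)
dark=np.clip((75-g)/45,0,1)*st
cv2.imwrite('pics/dark.png',cv2.resize((dark[205:255,330:445]*255).astype(np.uint8),None,fx=6,fy=6,interpolation=0))
c,s=np.cos(x[2]),np.sin(x[2])
for k,e in enumerate((.093,.031,-.031,-.093)):
    cx,cy=x[0]-s*e,x[1]+c*e
    for h in(.02,.028,.036,.05):
        m=mask(T,boxpts(cx,cy,x[2],.03,.046,.02,.02+h));
        near=mask(T,boxpts(cx,cy,x[2],.05,.056,.02,.07))>0
        u,v=np.nonzero(m);print(k,np.round([cx,cy],3),h,'cost',round((((m-dark)*near)**2).sum(),1))
E
```

```text
bell [0.58649864 0.00190981 0.049192  ] [0.58416371 0.00178593 0.058     ] [0.58543995 0.00915508 0.058     ]
stand (array([ 0.50689007, -0.21518473,  0.16878784]), np.float64(1029.265625))
tray (array([0.51169513, 0.2431655 , 0.13854073]), np.float64(2112.06640625))
0 [ 0.491 -0.123] 0.02 cost 26.2
0 [ 0.491 -0.123] 0.028 cost 32.1
0 [ 0.491 -0.123] 0.036 cost 38.1
0 [ 0.491 -0.123] 0.05 cost 51.0
1 [ 0.501 -0.184] 0.02 cost 50.7
1 [ 0.501 -0.184] 0.028 cost 55.0
1 [ 0.501 -0.184] 0.036 cost 60.5
1 [ 0.501 -0.184] 0.05 cost 73.9
2 [ 0.511 -0.245] 0.02 cost 101.9
2 [ 0.511 -0.245] 0.028 cost 96.4
2 [ 0.511 -0.245] 0.036 cost 90.4
2 [ 0.511 -0.245] 0.05 cost 75.2
3 [ 0.521 -0.306] 0.02 cost 51.8
3 [ 0.521 -0.306] 0.028 cost 61.5
3 [ 0.521 -0.306] 0.036 cost 71.6
3 [ 0.521 -0.306] 0.05 cost 89.7
```

```bash
python3 - <<'E'
from h import *
T=optics.read_camera('top')
cv2.imwrite('pics/g3.png',cv2.resize(T['color'][200:255,330:440,::-1],None,fx=7,fy=7,interpolation=cv2.INTER_CUBIC))
E
```

```text
(no output)
```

View pics/g3.png

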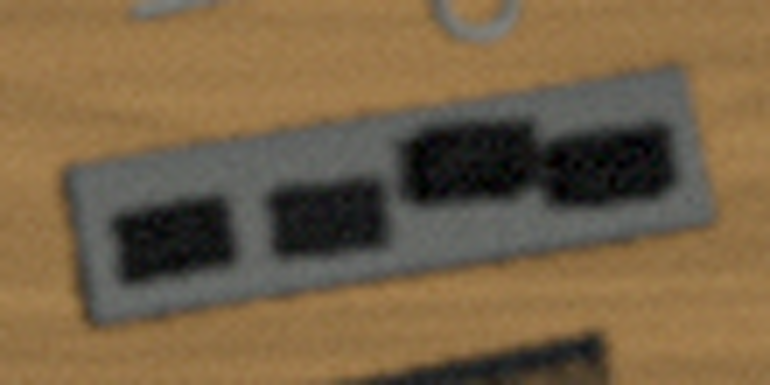

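```bash
cat >> h.py <<'E'
def go(X,yaw=None):
    s=robot.read_state();M=R.from_rotvec(s['orientation']).as_matrix()
    print('t',s['t'],'pos',np.round(s['tool_pos'],4),'xdir',np.round(M[:,0],3),'zdir',np.round(M[:,2],3),'F',np.round(s['force'],1))
    print('shift mm',np.round(M.T@(np.array(X)-s['tool_pos'])*1000,1))
E
python3 -c "
from h import *
go([.2206,-.557,.30]);go([.50,-.04,.30])"
```

```text
t 2.2 pos [ 0.2208 -0.5579  0.2187] xdir [ 0.93   0.368 -0.   ] zdir [-0.  0. -1.] F [ 0.1 -0.1  0.3]
shift mm [  0.1  -0.9 -81.3]
t 2.2 pos [ 0.2208 -0.5579  0.2187] xdir [ 0.93   0.368 -0.   ] zdir [-0.  0. -1.] F [ 0.1 -0.1  0.3]
shift mm [ 450.2 -378.8  -81.4]
```

Call:
send_rows(
  targets=[
    [-1, [0, 0, -40], 0],
    [-1, [0, 0, -40], 0],
    [-1, [38, -28, 0], 0],
    [-1, [38, -28, 0], 0],
    [-1, [38, -28, 0], 0],
    [-1, [38, -28, 0], 0],
    [-1, [38, -28, 0], 0],
    [-1, [38, -28, 0], 0],
    [-1, [38, -28, 0], 0],
    [-1, [37, -26, 0], 0],
    [-1, [0, 0, 0], 0],
    [-1, [0, 0, 0], 0],
  ],
  newtons=10,
)

```text
t: 3.4
tool_pos: [0.4213, -0.2392, 0.2988]
orientation: [3.085, 0.593, -0.0]
force: [1.0, 0.3, -0.4]
opening: 0.0026
```

```bash
python3 -c "
from h import *
go([.42,-.24,.30]);d=optics.read_camera('wrist');cv2.imwrite('pics/w1.png',d['color'][:,:,::-1]);print(d['position'])"
```

```text
t 3.4 pos [ 0.4213 -0.2392  0.2988] xdir [ 0.929  0.371 -0.   ] zdir [ 0. -0. -1.] F [ 1.   0.3 -0.4]
shift mm [-1.4  0.2 -1.2]
[ 0.49585959 -0.2091264   0.46503843]
```

View pics/w1.png

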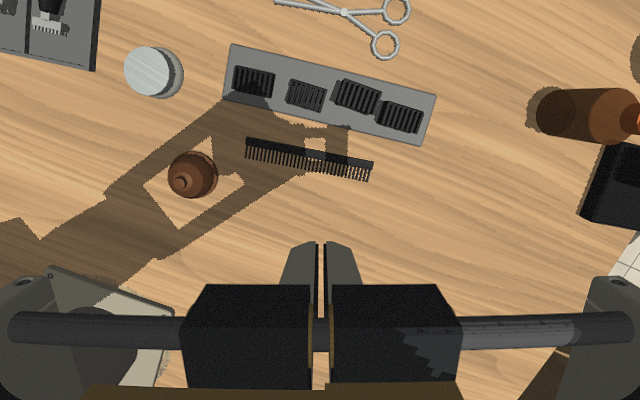

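```bash
python3 - <<'E'
from h import *
d=optics.read_camera('wrist');T=optics.read_camera('top')
cv2.imwrite('pics/w1c.png',cv2.resize(d['color'][35:155,215:445,::-1],None,fx=3.4,fy=3.4,interpolation=cv2.INTER_CUBIC))
for a,b in(((355,233.5),(254,81)),((376.5,231),(306,95)),((397,222.5),(358,97)),((416.7,223),(400,117))):
    print(np.round(tri([T,d],[a,b]),4))
E
```

```text
[ 0.4886 -0.1239  0.0264]
[ 0.4964 -0.1896  0.0129]
[ 0.5196 -0.2519  0.0177]
[ 0.5126 -0.2982  0.0775]
```

View pics/w1c.png

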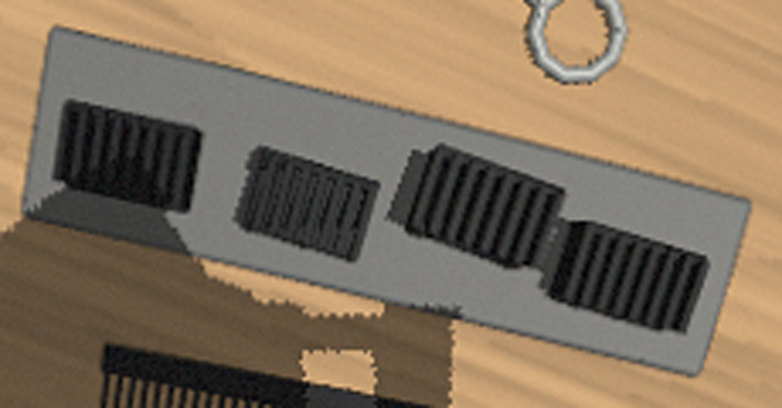

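```bash
cat > fit.py <<'E'
from h import *
from scipy.spatial import ConvexHull
from scipy.optimize import minimize
def boxpts(cx,cy,yaw,lx,ly,z0,z1):
    c,s=np.cos(yaw),np.sin(yaw)
    return [(cx+c*a-s*e,cy+s*a+c*e,z) for a in(-lx/2,lx/2) for e in(-ly/2,ly/2) for z in(z0,z1)]
def mask(d,pts,k=6):
    p=np.array([proj(d,X) for X in pts]);h=p[ConvexHull(p).vertices]
    m=np.zeros((400*k,640*k),np.uint8);cv2.fillPoly(m,[np.round((h+.5)*k).astype(int)],1)
    return cv2.resize(m.astype(np.float32),(640,400),interpolation=cv2.INTER_AREA)
E
python3 - <<'E'
from fit import *
d=optics.read_camera('wrist');T=optics.read_camera('top')
def dark(d,lo,hi):
    g=d['color'].astype(float).mean(2);return np.clip((hi-g)/(hi-lo),0,1)
import itertools
# background levels
print(d['color'].mean(2)[70:72,310:320].mean(), T['color'].mean(2)[240,350],)
obs={'w':(d,dark(d,65,95)),'t':(T,dark(T,40,80))}
# guard grid along stand: estimate x,y,yaw common + heights permutation
def rows(x,hs,cams):
    c,s=np.cos(x[2]),np.sin(x[2]);tot=0
    for cam in cams:
        D,o=obs[cam];m=0
        off=x[3:5] if cam=='w' else (0,0)
        for e,h in zip((.093,.031,-.031,-.093),hs):
            m=np.maximum(m,mask(D,boxpts(x[0]-s*e+off[0],x[1]+c*e+off[1],x[2],.03,.046,.02,.02+h)))
        w=cv2.dilate((m>0).astype(np.uint8),np.ones((7,7)))*0+mask(D,boxpts(x[0]+off[0],x[1]+off[1],x[2],.055,.25,.02,.05))>0
        tot+=(((m-o)*w)**2).sum()
    return tot
res=[]
x0=np.array([.506,-.215,.16,0,0])
for hs in itertools.permutations((.02,.028,.036,.05)):
    res.append((minimize(rows,x0,args=(hs,'wt'),method='Nelder-Mead',options=dict(initial_simplex=[x0]+[x0+np.eye(5)[i]*.008 for i in range(5)],maxfev=70)),hs))
res.sort(key=lambda r:r[0].fun)
for r,h in res[:7]: print(h,round(r.fun,1),np.round(r.x,4))
E
```

```text
125.95 35.666666666666664
(0.036, 0.02, 0.05, 0.028) 1994.9 [ 0.5036 -0.2152  0.1614 -0.0016 -0.0026]
(0.036, 0.028, 0.05, 0.02) 2016.9 [ 0.5032 -0.2141  0.1672 -0.0014 -0.0046]
(0.028, 0.02, 0.05, 0.036) 2039.9 [ 0.5035 -0.2146  0.1685 -0.0015 -0.0018]
(0.028, 0.036, 0.05, 0.02) 2063.0 [ 0.504  -0.2143  0.1602 -0.0022 -0.0026]
(0.02, 0.028, 0.05, 0.036) 2082.0 [ 0.5034 -0.2142  0.1673 -0.0014 -0.0007]
(0.02, 0.036, 0.05, 0.028) 2104.1 [ 0.5034 -0.2134  0.1657 -0.0013 -0.0024]
(0.05, 0.028, 0.036, 0.02) 2120.2 [ 5.024e-01 -2.148e-01  1.696e-01 -4.000e-04 -4.200e-03]
```

Call:
send_rows(
  targets=[
    [-1, [30, -31, 0], 0],
    [-1, [30, -31, 0], 0],
    [-1, [30, -31, 0], 0],
    [-1, [30, -31, 0], 0],
    [-1, [28, -32, 0], 0],
    [-1, [0, 0, 0], 0],
    [-1, [0, 0, 0], 0],
  ],
)

```text
t: 4.35
tool_pos: [0.5011, -0.0407, 0.2984]
orientation: [3.086, 0.59, -0.001]
force: [-0.3, -0.7, -0.2]
opening: 0.0002
```

```bash
python3 - <<'E'
from h import *
d=optics.read_camera('wrist');cv2.imwrite('pics/w2.png',d['color'][:,:,::-1]);print(d['position'])
p=proj(d,(.584,.003,.058));print(p)
go([.584,.003,.12])
x,y=np.round(p).astype(int)
cv2.imwrite('pics/w2c.png',cv2.resize(d['color'][max(0,y-40):y+40,x-50:x+50,::-1],None,fx=7,fy=7,interpolation=cv2.INTER_CUBIC))
print('crop origin',x-50,max(0,y-40))
E
```

```text
[ 0.57581419 -0.01072464  0.46466278]
[312.15280296  89.85637325]
t 4.4 pos [ 0.5009 -0.0415  0.2985] xdir [ 0.93   0.367 -0.001] zdir [-0.001 -0.    -1.   ] F [ 0.1 -0.5  0. ]
shift mm [ 93.8 -10.8 178.4]
crop origin 262 50
```

View pics/w2.png

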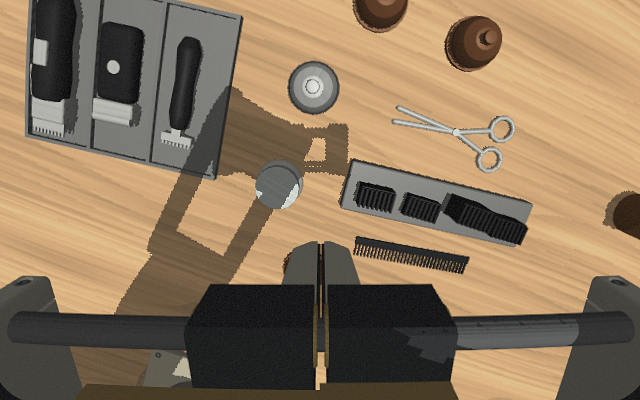

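View pics/w2c.png

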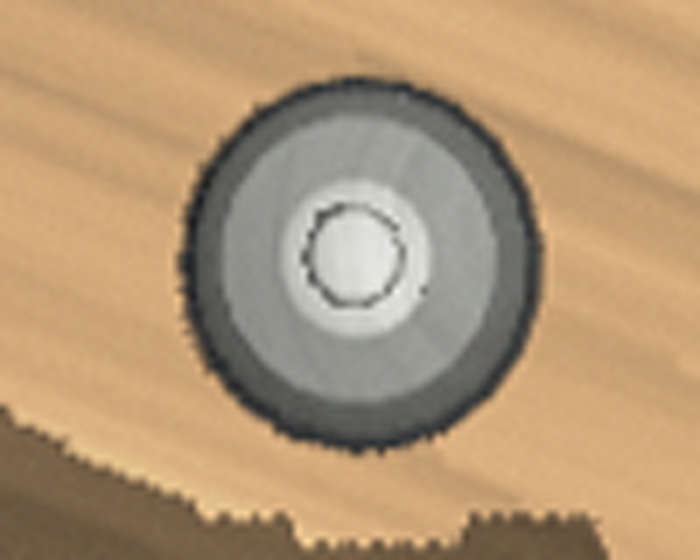

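```bash
python3 - <<'E'
from h import *
d=optics.read_camera('wrist');T=optics.read_camera('top')
s=robot.read_state()
print('tcp proj',proj(d,s['tool_pos']))
pw=atz(d,(312.3,86.0),.058);print('plunger w',pw,'t',atz(T,(312.1,200.8),.058),tri([d,T],[(312.3,86.0),(312.1,200.8)]))
cv2.imwrite('pics/tip.png',cv2.resize(d['color'][230:270,290:350,::-1],None,fx=10,fy=10,interpolation=cv2.INTER_CUBIC))
cv2.imwrite('pics/w2k.png',cv2.resize(d['color'][0:160,0:160,::-1],None,fx=3.7,fy=3.7,interpolation=cv2.INTER_CUBIC))
go([.586,.003,.12])
E
```

```text
tcp proj [322.02151983 255.54188388]
plunger w [0.58798002 0.00345181 0.058     ] t [0.58416371 0.00178593 0.058     ] [0.58843639 0.00314943 0.03318813]
t 4.5 pos [ 0.5008 -0.042   0.2986] xdir [ 0.931  0.366 -0.   ] zdir [-0. -0. -1.] F [-0.3  0.1  0.1]
shift mm [ 95.8 -10.8 178.6]
```

View pics/tip.png

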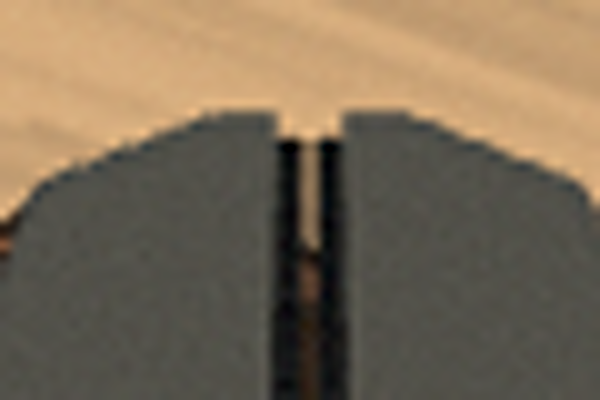

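View pics/w2k.png

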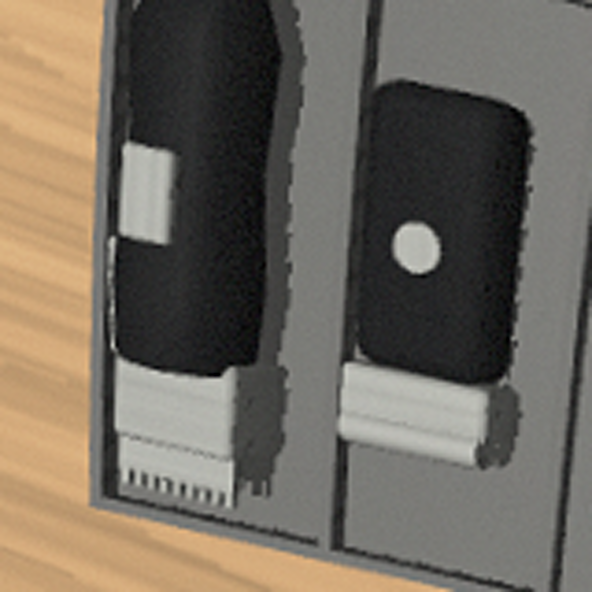

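Call:
send_rows(
  targets=[
    [-1, [32, -3.5, 0], 0],
    [-1, [32, -3.5, 0], 0],
    [-1, [32.5, -4, 0], 0],
    [-1, [0, 0, 40], 0],
    [-1, [0, 0, 40], 0],
    [-1, [0, 0, 40], 0],
    [-1, [0, 0, 40], 0],
    [-1, [0, 0, 40], 0],
    [-1, [0, 0, 20], 0],
    [-1, [0, 0, 0], 0],
    [-1, [0, 0, 0], 0],
  ],
)

```text
t: 5.6
tool_pos: [0.5869, 0.004, 0.0792]
orientation: [3.086, 0.586, -0.0]
force: [-0.3, 0.5, 0.7]
opening: 0.0004
```

```bash
python3 - <<'E'
from h import *
go([.587,.003,.06])
d=optics.read_camera('wrist');cv2.imwrite('pics/w3.png',d['color'][:,:,::-1])
S=optics.read_camera('side');cv2.imwrite('pics/s3.png',cv2.resize(S['color'][160:270,250:400,::-1],None,fx=5,fy=5,interpolation=cv2.INTER_CUBIC))
E
```

```text
t 5.6 pos [0.5869 0.004  0.0792] xdir [ 0.931  0.366 -0.   ] zdir [-0. -0. -1.] F [-0.3  0.5  0.7]
shift mm [-0.2  1.  19.2]
```

View pics/w3.png

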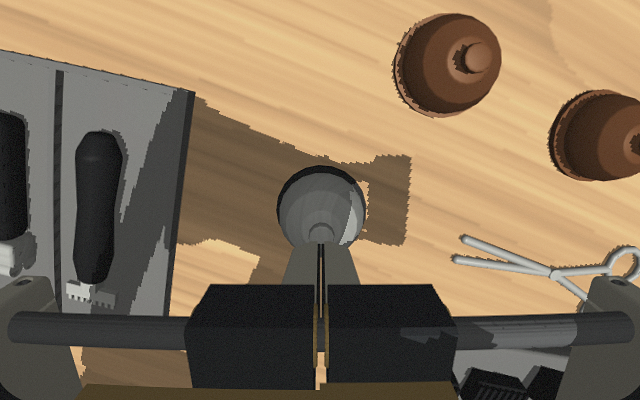

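View pics/s3.png

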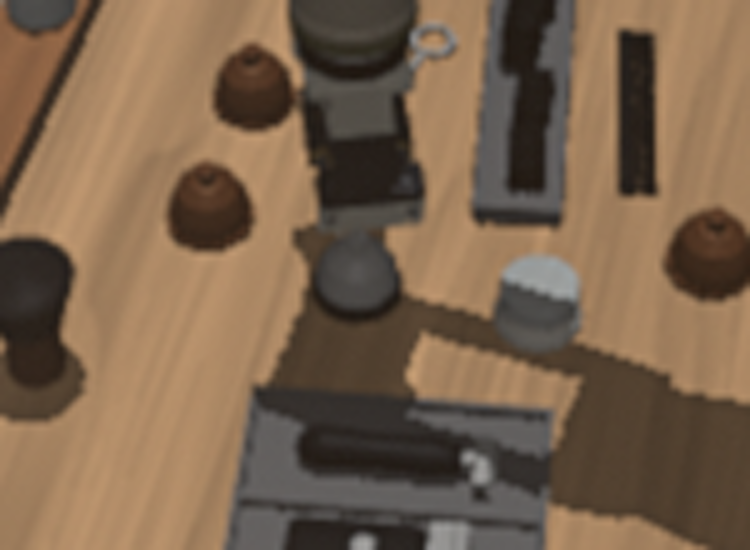

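```bash
python3 - <<'E'
from h import *
d=optics.read_camera('wrist')
s=robot.read_state();M=R.from_rotvec(s['orientation']).as_matrix()
for dx in(-8,-4,0,4,8): print(dx,proj(d,np.r_[s['tool_pos'][:2],.058]+M[:,0]*dx/1000))
cv2.imwrite('pics/w3c.png',cv2.resize(d['color'][160:280,260:380,::-1],None,fx=5,fy=5,interpolation=cv2.INTER_CUBIC))
E
```

```text
-8 [320.76243421 250.15174735]
-4 [320.75991498 244.21140286]
0 [320.75735359 238.19833419]
4 [320.75474942 232.11195968]
8 [320.75210182 225.9517173 ]
```

View pics/w3c.png

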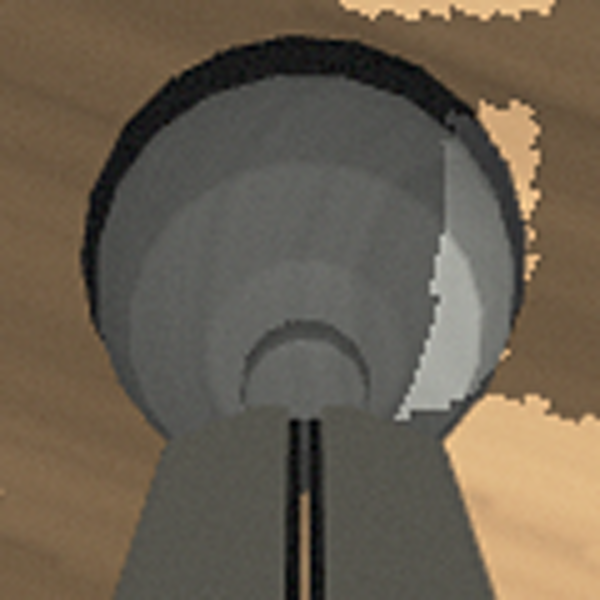

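The finger pads are centred over the chrome plunger: its edge shows at (320,227), where the projection puts it. Pressing now.

Call:
send_rows(
  targets=[
    [-1, [0, 0, 10], 0],
    [-1, [0, 0, 8], 0],
    [-1, [0, 0, 3], 0],
    [-1, [0, 0, 2], 0],
    [-1, [0, 0, 1.5], 0],
    [-1, [0, 0, 0], 0],
    [-1, [0, 0, 0], 0],
  ],
)

```text
t: 6.45
tool_pos: [0.5866, 0.0053, 0.0543]
orientation: [-3.086, -0.588, 0.001]
force: [-3.9, -0.2, 3.4]
opening: 0.0006
```

Call:
send_rows(
  targets=[
    [-1, [0, 0, 0.7], 0],
    [-1, [0, 0, 0], 0],
    [-1, [0, 0, 0], 0],
  ],
)

```text
t: 6.75
tool_pos: [0.5868, 0.0053, 0.0535]
orientation: [-3.086, -0.588, -0.0]
force: [-2.7, 0.8, 5.3]
opening: 0.0005
```

```bash
python3 - <<'E'
from h import *
for i in range(4):
    go([.587,.003,.0535]); optics.read_camera('wrist')
E
```

```text
t 6.75 pos [0.5868 0.0053 0.0535] xdir [0.93  0.368 0.   ] zdir [ 0.  0. -1.] F [-2.7  0.8  5.3]
shift mm [-0.6  2.2  0. ]
t 6.8 pos [0.5867 0.0053 0.0535] xdir [0.93  0.368 0.   ] zdir [-0.  0. -1.] F [-3.1  0.2  4.1]
shift mm [-0.6  2.2  0. ]
t 6.85 pos [0.5868 0.0053 0.0535] xdir [0.93  0.368 0.   ] zdir [ 0.  0. -1.] F [-2.4 -0.4  4.8]
shift mm [-0.6  2.2  0. ]
t 6.9 pos [0.5868 0.0053 0.0535] xdir [0.93  0.368 0.   ] zdir [ 0.  0. -1.] F [-2.6  0.3  5.3]
shift mm [-0.6  2.2  0. ]
```

Call:
send_rows(
  targets=[
    [-1, [0, 0, 0.5], 0],
    [-1, [0, 0, 0], 0],
    [-1, [0, 0, 0.5], 0],
    [-1, [0, 0, 0], 0],
    [-1, [0, 0, 0], 0],
  ],
)

```text
t: 7.45
tool_pos: [0.587, 0.0053, 0.0532]
orientation: [3.086, 0.588, 0.001]
force: [-5.4, 0.4, 9.4]
opening: 0.0005
```

The force rose to 9.4 N and z stalled at 0.0532, so the plunger is at its stop. Lifting.

Call:
send_rows(
  targets=[
    [-1, [0, 0, -3], 0],
    [-1, [0, 0, -6], 0],
    [-1, [0, 0, -20], 0],
    [-1, [0, 0, -40], 0],
    [-1, [0, 0, -40], 0],
    [-1, [0, 0, -40], 0],
    [-1, [0, 0, -40], 0],
    [-1, [0, 0, -20], 0],
    [-1, [0, 0, 0], 0],
    [-1, [0, 0, 0], 0],
  ],
)

```text
t: 8.45
tool_pos: [0.5869, 0.0052, 0.261]
orientation: [3.086, 0.588, 0.001]
force: [-0.1, 0.4, 0.3]
opening: 0.0006
```

```bash
python3 - <<'E'
from h import *
go([.42,-.2,.26])
d=optics.read_camera('wrist');T=optics.read_camera('top')
cv2.imwrite('pics/w4.png',d['color'][:,:,::-1])
cv2.imwrite('pics/t4.png',cv2.resize(T['color'][140:300,180:440,::-1],None,fx=3,fy=3,interpolation=cv2.INTER_CUBIC))
E
```

```text
t 8.45 pos [0.5869 0.0052 0.261 ] xdir [0.93  0.368 0.   ] zdir [ 0. -0. -1.] F [-0.1  0.4  0.3]
shift mm [-230.7  129.4    1. ]
```

View pics/w4.png

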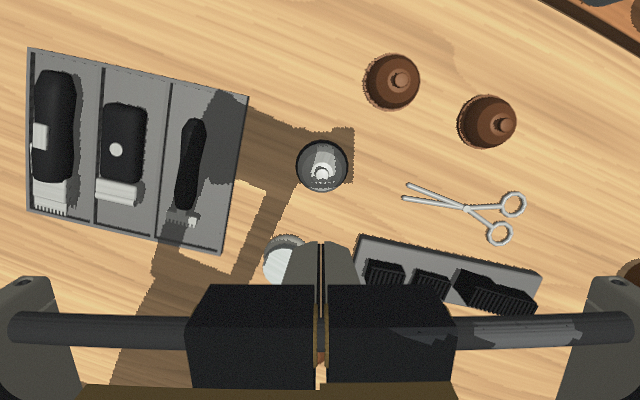

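View pics/t4.png

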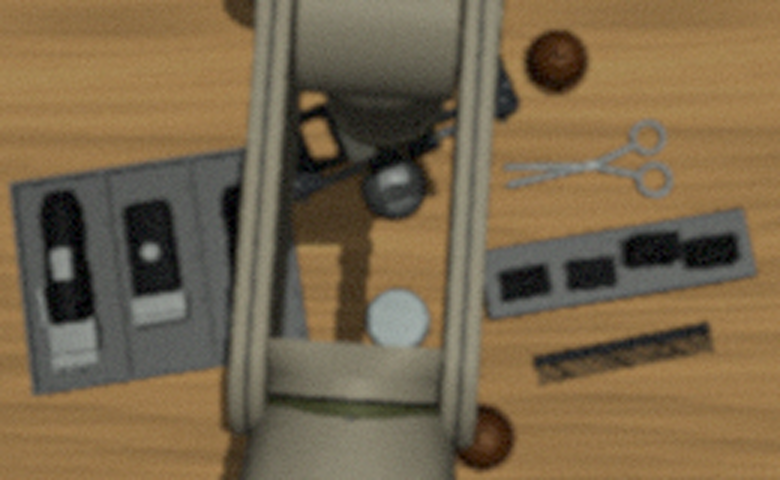

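```bash
python3 - <<'E'
from fit import *
T=optics.read_camera('top');d=optics.read_camera('wrist')
print('g3 top',atz(T,(397.1,222.7),.065))
# w1 camera: same orientation relative; position recorded
w1=dict(d);w1['position']=np.array([0.49585959,-0.2091264,0.46503843])
print('g3 w1',atz(w1,(357.2,95.0),.07))
print('g3 from stand fit', .5035+np.sin(.163)*.031, -.215-np.cos(.163)*.031)
im=d['color'][40:230,15:115,::-1]
cv2.imwrite('pics/w4k.png',cv2.resize(im,None,fx=5,fy=3.1*5/3.1/1.7*1.7*0.6,interpolation=cv2.INTER_CUBIC))
print('blade top est',atz(T,(180+73/3,140+344/3),.036))
for p in((46,195),(52,195)): print('blade w',p,atz(d,p,.036))
# machine axis via tray yaw
E
```

```text
g3 top [ 0.51526962 -0.24277954  0.065     ]
g3 w1 [ 0.51623353 -0.24492963  0.07      ]
g3 from stand fit 0.5085306541798043 -0.24558909149555144
blade top est [0.43372973 0.31761037 0.036     ]
blade w (46, 195) [0.43071703 0.31912784 0.036     ]
blade w (52, 195) [0.43379264 0.31129626 0.036     ]
```

View pics/w4k.png

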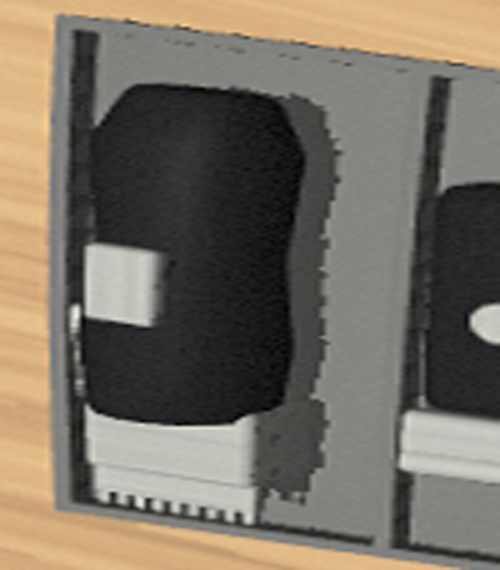

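Call:
send_rows(
  targets=[
    [-1, [-26, 34, 0], 0],
    [-1, [-26, 34, 0], 0],
    [-1, [-26, 34, 0], 0],
    [-1, [-26, 34, 0], 0],
    [-1, [-27, 34, 0], 0],
    [-1, [-27, 35, 0], 0],
    [-1, [0, 0, 0], 0],
    [-1, [0, 0, 40], 0],
    [-1, [0, 0, 40], 0],
    [-1, [0, 0, 0], 0],
    [-1, [0, 0, 0], 0],
  ],
)

```text
t: 9.75
tool_pos: [0.5146, -0.2425, 0.1807]
orientation: [-3.084, -0.589, 0.004]
force: [-0.3, -0.6, 0.7]
opening: 0.0006
```

```bash
python3 - <<'E'
from h import *
go([.516,-.244,.097])
d=optics.read_camera('wrist')
cv2.imwrite('pics/w5.png',d['color'][:,:,::-1])
print(proj(d,(.516,-.244,.07)))
E
```

```text
t 9.75 pos [ 0.5146 -0.2425  0.1807] xdir [ 0.93   0.368 -0.002] zdir [-0.003  0.002 -1.   ] F [-0.3 -0.6  0.7]
shift mm [ 0.9  2.1 83.7]
[323.4899351  197.33826968]
```

View pics/w5.png

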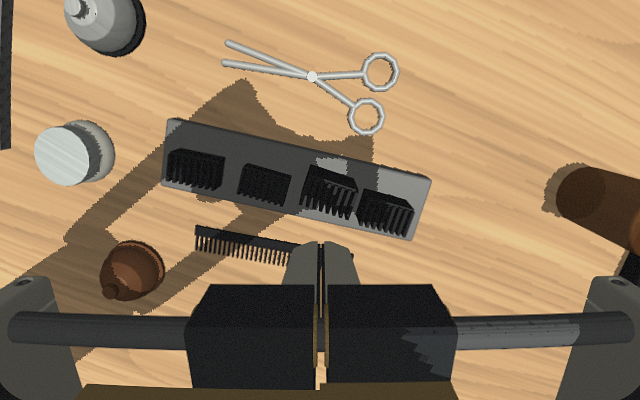

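```bash
python3 - <<'E'
from fit import *
d=optics.read_camera('wrist');im=d['color'][:,:,::-1].copy()
k=6;x0,y0,x1,y1=285,150,415,245
c=cv2.resize(im[y0:y1,x0:x1],None,fx=k,fy=k,interpolation=cv2.INTER_CUBIC)
c0=c.copy()
cv2.imwrite('pics/w5c0.png',c0)
E
```

```text
(no output)
```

View pics/w5c0.png

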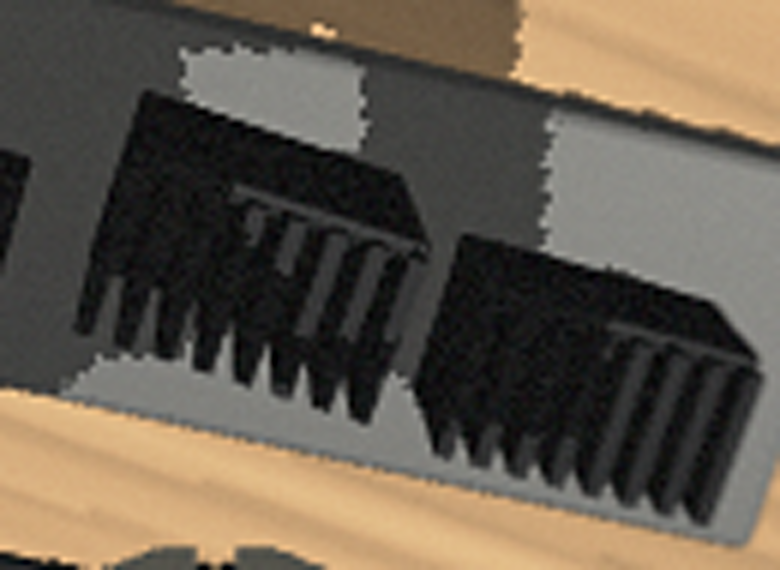

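```bash
python3 - <<'E'
from h import *
d=optics.read_camera('wrist')
for n,b,t in(('g3',(351.3,178.3),(355.8,191.3)),('g4',(403.7,199.6),(412,210.4))):
    B=atz(d,b,.02)[:2]
    print(n,B,[(h,round(1000*float(np.linalg.norm(atz(d,t,.02+h)[:2]-B)),1)) for h in(.02,.028,.036,.05)])
go([.514,-.246,.097])
E
```

```text
g3 [ 0.53343798 -0.27036257] [(0.02, 8.7), (0.028, 6.4), (0.036, 4.1), (0.05, 0.7)]
g4 [ 0.53276371 -0.32955152] [(0.02, 6.4), (0.028, 2.9), (0.036, 0.9), (0.05, 6.8)]
t 9.9 pos [ 0.5167 -0.2439  0.1842] xdir [0.93  0.368 0.002] zdir [ 0.003 -0.002 -1.   ] F [-0.5  0.2  1.1]
shift mm [-3.5  0.7 87.2]
```

Guard 3 fits 50 mm (0.7 mm residual) and guard 4 fits 36 or 28 mm. Descending onto guard 3.

Call:
send_rows(
  targets=[
    [-1, [-2, 0, 30], 0],
    [-1, [0, 0, 30], 0],
    [-1, [0, 0, 15], 0],
    [-1, [0, 0, 5], 0],
    [-1, [0, 0, 0], 0],
    [-1, [0, 0, 0], 0],
    [-1, [0, 0, 0], 0],
    [-1, [0, 0, 0], 0],
  ],
)

```text
t: 10.7
tool_pos: [0.5141, -0.2447, 0.1027]
orientation: [3.085, 0.588, 0.002]
force: [-0.4, 0.8, -0.0]
opening: 0.0004
```

```bash
python3 - <<'E'
from h import *
go([.515,-.245,.097])
d=optics.read_camera('wrist');S=optics.read_camera('side')
cv2.imwrite('pics/w6.png',d['color'][:,:,::-1])
cv2.imwrite('pics/s6.png',cv2.resize(S['color'][90:230,290:430,::-1],None,fx=4,fy=4,interpolation=cv2.INTER_CUBIC))
E
```

```text
t 10.7 pos [ 0.5141 -0.2447  0.1027] xdir [0.93  0.368 0.001] zdir [ 0.002 -0.001 -1.   ] F [-0.4  0.8 -0. ]
shift mm [0.7 0.6 5.7]
```

View pics/w6.png

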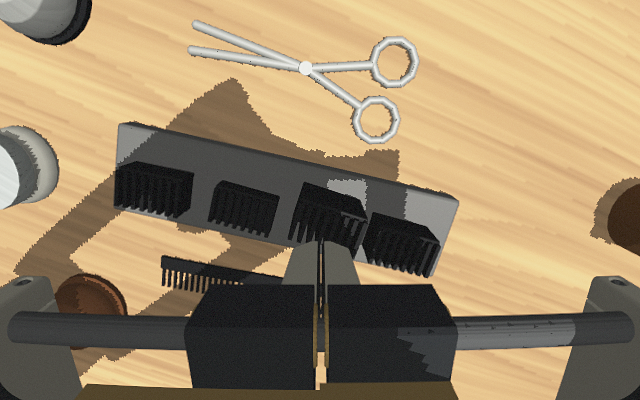

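View pics/s6.png

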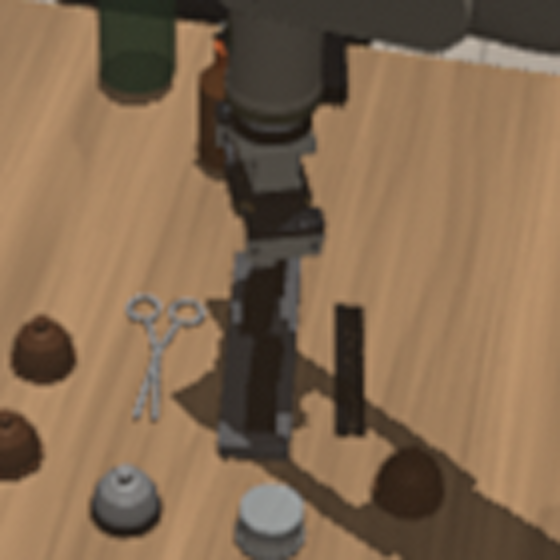

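```bash
python3 - <<'E'
from h import *
d=optics.read_camera('wrist')
s=robot.read_state();print(proj(d,np.r_[s['tool_pos'][:2],.07]),atz(d,(328,229),.07))
cv2.imwrite('pics/w6c.png',cv2.resize(d['color'][170:280,270:400,::-1],None,fx=6,fy=5,interpolation=cv2.INTER_CUBIC))
E
```

```text
[320.76253242 232.94769527] [ 0.51781647 -0.24764362  0.07      ]
```

View pics/w6c.png

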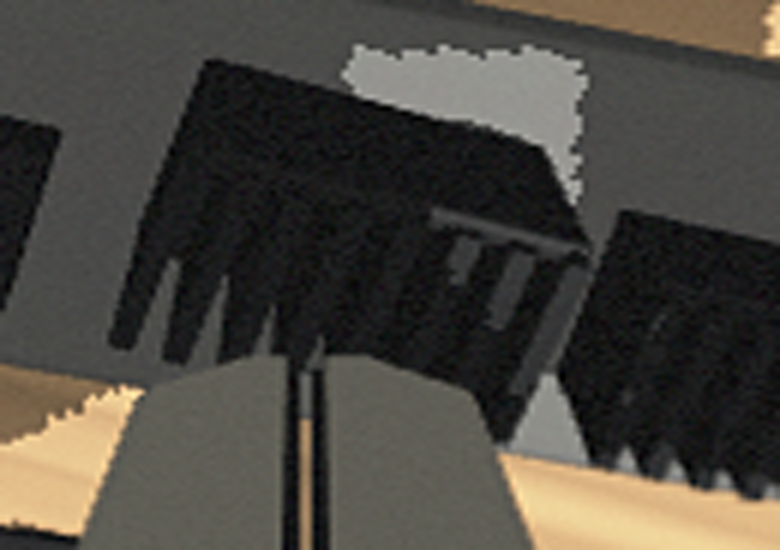

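Call:
send_rows(
  targets=[
    [-1, [2, 3, 3], 0],
    [-1, [0, 0, 3], 0],
    [-1, [0, 0, 0], 0],
    [-1, [0, 0, 0], 0],
    [-1, [0, 0, 0], 0],
    [-1, [0, 0, 0], 0],
    [-1, [0, 0, 0], 0],
    [-1, [0, 0, 0], 0],
    [-1, [0, 0, 0], 0],
    [-1, [0, 0, 0], 0],
    [-1, [0, 0, 0], 0],
    [-1, [0, 0, 0], 0],
  ],
)

```text
t: 12.05
tool_pos: [0.5164, -0.2463, 0.0954]
orientation: [3.086, 0.588, -0.0]
force: [-0.3, -0.2, -0.4]
opening: 0.0003
```

Call:
send_rows(
  targets=[
    [-1, [0, 0, 0], 0],
    [-1, [0, 0, 0], 0],
    [-1, [0, 0, 0], 0],
    [-1, [0, 0, 0], 0],
    [-1, [0, 0, 0], 0],
    [-1, [0, 0, 0], 0],
    [-1, [0, 0, 0], 0],
    [-1, [0, 0, 0], 0],
    [-1, [0, 0, 0], 0],
    [-1, [0, 0, 0], 0],
    [-1, [0, 0, 0], 0],
    [-1, [0, 0, 0], 0],
  ],
)

```text
t: 13.25
tool_pos: [0.5164, -0.2463, 0.0954]
orientation: [3.086, 0.588, -0.0]
force: [0.3, 0.7, 0.0]
opening: 0.0004
```

Call:
send_rows(
  targets=[
    [-1, [0, 0, 0], 0],
    [-1, [0, 0, 0], 0],
    [-1, [0, 0, 0], 0],
    [-1, [0, 0, 0], 0],
    [-1, [0, 0, 0], 0],
    [-1, [0, 0, 0], 0],
    [-1, [0, 0, 0], 0],
    [-1, [0, 0, 0], 0],
    [-1, [0, 0, 0], 0],
    [-1, [0, 0, 0], 0],
  ],
)

```text
t: 14.25
tool_pos: [0.5164, -0.2463, 0.0954]
orientation: [-3.086, -0.588, 0.0]
force: [0.7, -0.5, 1.2]
opening: 0.0007
```

Call:
send_rows(
  targets=[
    [-1, [0, 0, -25], 0],
    [-1, [0, 0, -40], 0],
    [-1, [0, 0, -40], 0],
    [-1, [0, 0, -40], 0],
    [-1, [0, 0, -25], 0],
    [-1, [0, 0, 0], 0],
    [-1, [9, -39, 0], 0],
    [-1, [9, -39, 0], 0],
    [-1, [9, -39, 0], 0],
    [-1, [9, -39, 0], 0],
    [-1, [9, -39, 0], 0],
    [-1, [9, -39, 0], 0],
  ],
)

```text
t: 15.45
tool_pos: [0.4795, -0.0073, 0.2642]
orientation: [-3.086, -0.588, 0.002]
force: [1.9, 0.7, -0.1]
opening: 0.0006
```

Call:
send_rows(
  targets=[
    [-1, [9, -39, 0], 0],
    [-1, [9, -39, 0], 0],
    [-1, [9, -39, 0], 0],
    [-1, [9, -39, 0], 0],
    [-1, [10, -40, 0], 0],
    [-1, [10, -40, 0], 0],
    [-1, [9, -42, 0], 0],
    [-1, [10, -41, 0], 0],
    [-1, [0, 0, 0], 0],
    [-1, [0, 0, 0], 0],
  ],
)

```text
t: 16.45
tool_pos: [0.432, 0.3159, 0.264]
orientation: [3.084, 0.592, -0.003]
force: [-0.2, -0.4, -0.8]
opening: 0.0011
```

```bash
python3 - <<'E'
from h import *
go([.433,.316,.065])
d=optics.read_camera('wrist')
cv2.imwrite('pics/w7.png',d['color'][:,:,::-1])
print(proj(d,(.433,.316,.036)))
E
```

```text
t 16.45 pos [0.432  0.3159 0.264 ] xdir [ 0.929  0.37  -0.002] zdir [-0.002 -0.001 -1.   ] F [-0.2 -0.4 -0.8]
shift mm [1.40e+00 1.00e-01 1.99e+02]
[320.90321714 169.82118695]
```

View pics/w7.png

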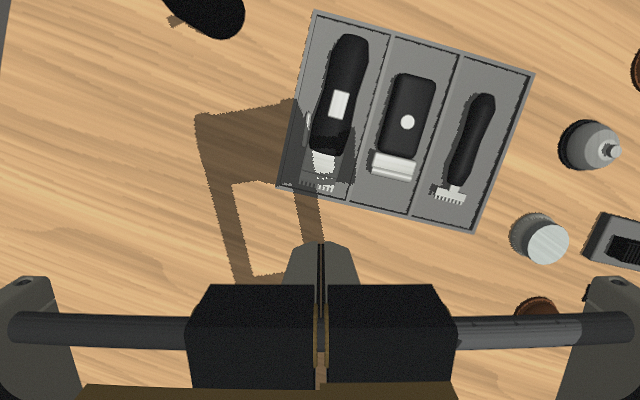

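Blade head is centred at (321,171), matching the prediction of (321,170). Descending straight down.

Call:
send_rows(
  targets=[
    [-1, [1, 0, 40], 0],
    [-1, [0, 0, 40], 0],
    [-1, [0, 0, 40], 0],
    [-1, [0, 0, 35], 0],
    [-1, [0, 0, 20], 0],
    [-1, [0, 0, 10], 0],
    [-1, [0, 0, 0], 0],
    [-1, [0, 0, 0], 0],
    [-1, [0, 0, 0], 0],
    [-1, [0, 0, 0], 0],
  ],
)

```text
t: 17.5
tool_pos: [0.4348, 0.3163, 0.082]
orientation: [-3.085, -0.588, -0.004]
force: [-0.8, -0.3, -0.2]
opening: 0.0005
```

```bash
python3 - <<'E'
from h import *
go([.433,.316,.065])
d=optics.read_camera('wrist')
cv2.imwrite('pics/w8.png',d['color'][:,:,::-1])
s=robot.read_state();print(proj(d,np.r_[s['tool_pos'][:2],.036]))
E
```

```text
t 17.5 pos [0.4348 0.3163 0.082 ] xdir [0.93  0.368 0.003] zdir [ 0.002  0.001 -1.   ] F [-0.8 -0.3 -0.2]
shift mm [-1.8 -0.4 17. ]
[321.01572178 225.50213494]
```

View pics/w8.png

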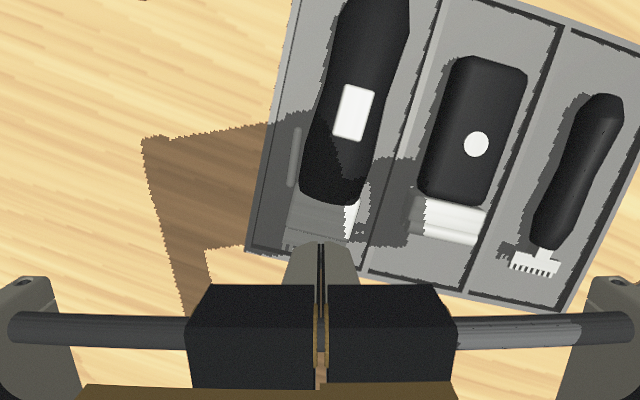

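Call:
send_rows(
  targets=[
    [-1, [-1, 0, 8], 0],
    [-1, [0, 0, 6], 0],
    [-1, [0, 0, 0], 0],
    [-1, [0, 0, 0], 0],
    [-1, [0, 0, 0], 0],
    [-1, [0, 0, 0], 0],
    [-1, [0, 0, 0], 0],
    [-1, [0, 0, 0], 0],
    [-1, [0, 0, 0], 0],
    [-1, [0, 0, 0], 0],
    [-1, [0, 0, 0], 0],
    [-1, [0, 0, 0], 0],
  ],
)

```text
t: 18.75
tool_pos: [0.4328, 0.3154, 0.0664]
orientation: [-3.086, -0.588, 0.0]
force: [0.1, 0.3, 0.0]
opening: 0.0005
```

Call:
send_rows(
  targets=[
    [-1, [0, 0, 0], 0],
    [-1, [0, 0, 0], 0],
    [-1, [0, 0, 0], 0],
    [-1, [0, 0, 0], 0],
    [-1, [0, 0, 0], 0],
    [-1, [0, 0, 0], 0],
    [-1, [0, 0, 0], 0],
    [-1, [0, 0, 0], 0],
    [-1, [0, 0, 0], 0],
    [-1, [0, 0, 0], 0],
    [-1, [0, 0, 0], 0],
    [-1, [0, 0, 0], 0],
  ],
)

```text
t: 19.95
tool_pos: [0.4328, 0.3154, 0.0664]
orientation: [3.086, 0.588, -0.0]
force: [-0.6, 0.0, 0.7]
opening: 0.0007
```

Call:
send_rows(
  targets=[
    [-1, [0, 0, 0], 0],
    [-1, [0, 0, 0], 0],
    [-1, [0, 0, 0], 0],
    [-1, [0, 0, 0], 0],
    [-1, [0, 0, 0], 0],
    [-1, [0, 0, 0], 0],
    [-1, [0, 0, 0], 0],
    [-1, [0, 0, 0], 0],
    [-1, [0, 0, 0], 0],
    [-1, [0, 0, 0], 0],
  ],
)

```text
t: 20.95
tool_pos: [0.4328, 0.3154, 0.0664]
orientation: [-3.086, -0.588, 0.0]
force: [0.4, 0.7, -0.7]
opening: 0.0008
```

```bash
python3 - <<'E'
from h import *
go([.433,.316,.065])
d=optics.read_camera('wrist');S=optics.read_camera('side')
cv2.imwrite('pics/w9.png',d['color'][:,:,::-1])
cv2.imwrite('pics/s9.png',cv2.resize(S['color'][140:330,250:420,::-1],None,fx=3,fy=3,interpolation=cv2.INTER_CUBIC))
s=robot.read_state();print(proj(d,np.r_[s['tool_pos'][:2],.036]))
E
```

```text
t 20.95 pos [0.4328 0.3154 0.0664] xdir [0.93  0.368 0.   ] zdir [-0.  0. -1.] F [ 0.4  0.7 -0.7]
shift mm [ 0.4 -0.5  1.4]
[321.02899605 233.81374521]
```

View pics/w9.png

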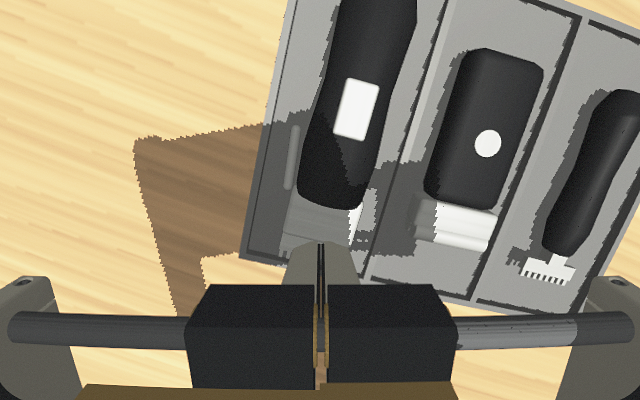

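View pics/s9.png

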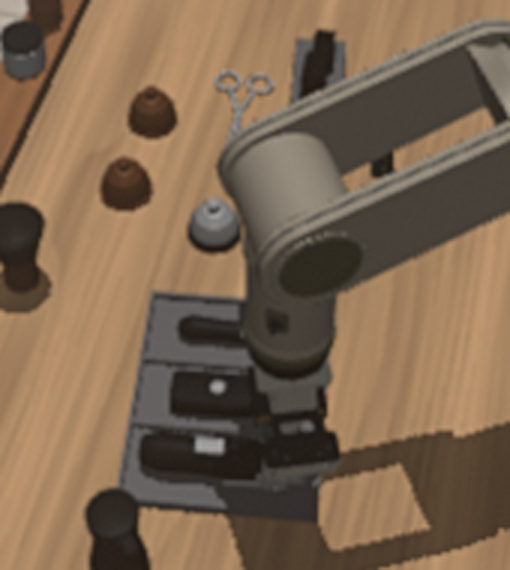

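The fingertips are over the steel head, with the TCP projecting to (321,234) and the head spanning rows of about 200–258. The bell stands upright and nothing has moved. Handing in.

```bash
python3 -c "
from h import *
print(ticket.close_job())
go([.433,.316,.066])"
```

```text
the job is handed in; nothing more can be done
None
the job is handed in; nothing more can be done
```

I rang the chrome bell, pointed at the tallest guard, then pointed at the clipper's blade end, and handed the job in still pointing there. Closing the job reported no verdict.

- **Bell:** I pressed until the plunger stopped. Tip height stalled at 53.2 mm with about 9 N at the wrist. It stood upright afterwards, and in the pictures it had not moved.
- **Tallest guard:** this is the third from the left. Its height fitted 50 mm with 0.7 mm left over, and the six best of 24 height orders all put the tallest there. I held about 25 mm above it for a little over 3 s, an estimated 2–4 mm off centre.
- **Clipper:** I held about 30 mm above the blade head for a little over 3 s, with the tool at [0.433, 0.315, 0.066]. That is within a few millimetres of the head's centre in the wrist picture, and no contact force showed.

**Disagreements:**
- The side and top cameras differed by about 7 mm on the bell's position, so I went by the wrist camera. The plunger's edge then showed where it predicted.
- The row fit and the direct views differed by about 7 mm on the guard's position, so I used the direct views.
- I judged "nothing else moved" by eye from the last wrist and side pictures, not by measurement.
- I tried to read the state after handing in, but it was refused.

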